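# Close the ink tins in order

## Robot

A 6-joint arm with a two-finger parallel gripper is mounted at the origin on the work surface. World frame = base frame: x ahead of the robot, y to its left, z up, the work surface at z = 0. Lengths are in mm, angles in rad, forces in N, time in s.
With the tool pointing down it reaches from about 350 to 875 mm from the base axis. Payload 4.2 kg.
Tool frame: the origin (TCP) lies at the very end of the fingers, on their centre line; the grasp point (between the pads) lies 19 mm behind it (pinch_z is the distance from the TCP to the grasp point, in mm); z points along the fingers, y is the line along which they close (so a half turn about z gives the same grasp; the last joint's range is limited). The gripper opens to 85 mm and grips with 20 to 120 N. Pads are 22 mm wide; open, the fingers measure 114 mm over their backs; the gripper's body (76 mm by 85 mm) begins 54 mm behind the grasp point. The pads swing forward as they close: fully open they stand 13 mm farther back than shut.
Start: joints at [-1.045, 0.385, 0.008, 0, -1.194, -0.259], TCP at [164.795, -602.861, 231.312] pointing down, gripper open.
Joint ranges: [-3.14, 3.14], [-1.21, 2.06], [-1.07, 1.41], [-3.16, 2.05], [-2.99, -0.16], [-3.1, 3.1]. Speed limits (rad/s): [2.79, 2.79, 3.14, 3.14, 3.14, 3.14].

## Interface

Orientations are given as a unit quaternion [x, y, z, w].
In Python, from bench import * gives the robot as it stands.
- The arm moves only by the tool arm_command, never from a script. Its argument "steps" is one flat list of numbers, 4 for each row, row after row: the shift along the tool's x, y, z in m, then the turn about the tool's z in rad. In form: [tx, ty, tz, roll, tx, ty, tz, roll, ...]. A call has 1 to 20 rows; each row shifts and turns the commanded pose from where the row before left it, along the tool's axes as they then stand; what a row does not reach is not made up. A row lasts 1/8 s, in which the tool goes at most 62.5 mm and 10.7 degrees, less where a joint would pass 70% of its speed; a pose out of reach is approached as far as the arm can. A call with a gripper value outside its range is refused whole. "grip" is the finger opening in m, from 0 to 0.0854, set as the call begins (left out, the last holds). The fingers move at their own pace and stop on an object; the grip force is fixed at half the most. Time passes only in rows, so rows that do not move let the fingers close. It gives the time, the measured TCP pose, the force, the opening and the grip force at its end, in the units of the state.
- read_state(): the state, without advancing time (a new reading comes with each control period).
- get_image(name): name is "scene" or "top" or "wrist"; returns the picture (384x512x3 uint8, red, green, blue); there is no depth.
- get_calibration(name): a dict with "camera_matrix" (3x3 intrinsics, pixels), "cam_to_world" (4x4, takes a point from camera to world coordinates). Camera axes: x right, y down, z forward; pixel columns grow to the right and rows downward; lengths in mm; the calibration is good to about 2 mm. A picture is of the moment at which its call begins: read the wrist's pose just before it. get_calibration takes no time and is no camera call; for the wrist camera it gives the pose at the moment of the call.
- job_done(): hands the job in; it is judged then, once.
The state is a dict: "clock": time; "joints": joint angles; "joint_vel": joint speeds; "joint_efforts": joint torques, N m; "position": TCP position; "ee_rot": TCP orientation; "contact_force": force on the tool from outside, world axes, zero at the start; "wrist_torque": the same for the moment, N m; "gripper_width": finger opening in mm; "grasp_force": force on a finger pad.
Only numpy, scipy, OpenCV 4.12 (cv2) and the standard library are available. Lean on these libraries where they do the work, as an engineer would, in place of code of your own. Each camera call takes 0.05 s, during which the arm holds its last target. There are 200 camera calls.

## Task

The shift is over and three plain steel ink tins stand with their lids raised: press each lid fully home by pushing gently down on its top with the fingertips, first the tall slim tin, then the square tin, last the low wide tin. Only touch the lids: do not lift the tins or push them out of place, and leave everything else on the bench as it stands.

Things in the scene. Friction and masses are not known exactly. Their poses are not given: they have to be found in the camera images.
- slim_tin: tall slim round tin, plain steel, 60 mm diameter, body 110 mm high (rim at 110 mm above its underside); loose, about 0.35 kg; origin at the centre of its underside on the table, z up.
- slim_lid_top (a point): centre of the top of the lid of the slim tin, moves with the lid. The lid is a flat 6 mm thick steel cover as wide as the tin; raised, its top is 16 mm above the tin's rim, fully home it is 6 mm above the rim.
- slim_lid (a joint): how far the lid of the slim tin is pushed down, m: 0 = fully raised, 0.010 = fully home against a solid stop. It starts at 0 to 0.0015. It slides straight down with 4 to 5 N of friction wherever its top is pushed, and stays where it is left.
- square_tin: square tin, plain steel, 80 x 80 mm, body 85 mm high (rim at 85 mm above its underside); loose, about 0.55 kg; origin at the centre of its underside on the table, z up.
- square_lid_top (a point): centre of the top of the lid of the square tin, moves with the lid. The lid is a flat 6 mm thick steel cover as wide as the tin; raised, its top is 16 mm above the tin's rim, fully home it is 6 mm above the rim.
- square_lid (a joint): how far the lid of the square tin is pushed down, m: 0 = fully raised, 0.010 = fully home against a solid stop. It starts at 0 to 0.0015. It slides straight down with 4 to 5 N of friction wherever its top is pushed, and stays where it is left.
- wide_tin: low wide round tin, plain steel, 110 mm diameter, body 60 mm high (rim at 60 mm above its underside); loose, about 0.60 kg; origin at the centre of its underside on the table, z up.
- wide_lid_top (a point): centre of the top of the lid of the wide tin, moves with the lid. The lid is a flat 6 mm thick steel cover as wide as the tin; raised, its top is 16 mm above the tin's rim, fully home it is 6 mm above the rim.
- wide_lid (a joint): how far the lid of the wide tin is pushed down, m: 0 = fully raised, 0.010 = fully home against a solid stop. It starts at 0 to 0.0015. It slides straight down with 4 to 5 N of friction wherever its top is pushed, and stays where it is left.
- loupe: black loupe, upright, 36 mm diameter, 42 mm high; loose bystander, to be left alone; origin at the underside.
- dosing_bottle: white dosing bottle with pointed nozzle, 40 mm diameter, 125 mm high; loose bystander, to be left alone; origin at the underside.
- ink_knife: ink knife with wooden handle, lying flat, 200 mm long; loose bystander, to be left alone; origin at the underside.
- tape_roll: roll of paper tape lying flat, 90 mm diameter, 25 mm high; loose bystander, to be left alone; origin at the underside.
- amber_bottle: amber glass bottle with black cap, 56 mm diameter, 140 mm high; loose bystander, to be left alone; origin at the underside.
- spray_bottle: clear spray bottle with blue head, 60 mm diameter, 170 mm high; loose bystander, to be left alone; origin at the underside. (Also on the bench, fixed: bottle caddies up to 200 mm high at the far left and right, more than 0.4 m off the middle line, and low things under 110 mm along the far edge.)
There are look-alikes about, which are no part of the job. Leave any green or purple look-alike of the slim_tin alone. What is shaped like the wide_tin but pink is not meant.

How it is judged (in metres and radians):
On the way, in this order (a step that is already met when the one before it is completed fails the run):
1. lid of the tall slim tin is home (value of joint slim_lid above 0.0085 m), for 0.2 s.
2. lid of the square tin is home (value of joint square_lid above 0.0085 m), for 0.2 s.
3. lid of the low wide tin is home (value of joint wide_lid above 0.0085 m), for 0.2 s.
At the end, for the whole second after the job is handed in: All three lids are pushed in at least 8.5 of their 10 mm; each tin stands upright (within 0.05 rad), at rest, within 25 mm of where it started; every bystander is within 30 mm of its start and not tipped (value of joint each of slim_lid, square_lid, wide_lid above 0.0085 m and distance of each of slim_tin, square_tin, wide_tin from where it was at the start of the episode below 0.025 m and angle between each of slim_tin, square_tin, wide_tin's own z axis and vertical below 0.05 rad and linear speed of each of slim_tin, square_tin, wide_tin below 0.02 m/s and not (distance of loupe from where it was at the start of the episode above 0.03 m or angle between loupe's own z axis and vertical above 0.3 rad) and not (distance of dosing_bottle from where it was at the start of the episode above 0.03 m or angle between dosing_bottle's own z axis and vertical above 0.3 rad) and not (distance of ink_knife from where it was at the start of the episode above 0.03 m or angle between ink_knife's own z axis and vertical above 0.3 rad) and not (distance of tape_roll from where it was at the start of the episode above 0.03 m or angle between tape_roll's own z axis and vertical above 0.3 rad) and not (distance of amber_bottle from where it was at the start of the episode above 0.03 m or angle between amber_bottle's own z axis and vertical above 0.3 rad) and not (distance of spray_bottle from where it was at the start of the episode above 0.03 m or angle between spray_bottle's own z axis and vertical above 0.3 rad)); the robot touches nothing.
It fails at once if a lid is pushed in (more than 5 mm) before the lid that comes before it is home ((value of joint square_lid above 0.005 m and value of joint slim_lid below 0.0085 m) or (value of joint wide_lid above 0.005 m and value of joint square_lid below 0.0085 m)).
It fails at once if a tin is pressed hard (more than 40 N) (contact force between any of the fingers, the arm and slim_tin above 40 N or contact force between any of the fingers, the arm and square_tin above 40 N or contact force between any of the fingers, the arm and wide_tin above 40 N).
It fails at once if a tin is lifted (8 mm), tipped (0.3 rad) or pushed away (30 mm) (height (world z) of any of slim_tin, square_tin, wide_tin above 0.008 m or (distance of slim_tin from where it was at the start of the episode above 0.03 m or angle between slim_tin's own z axis and vertical above 0.3 rad) or (distance of square_tin from where it was at the start of the episode above 0.03 m or angle between square_tin's own z axis and vertical above 0.3 rad) or (distance of wide_tin from where it was at the start of the episode above 0.03 m or angle between wide_tin's own z axis and vertical above 0.3 rad)).
It fails at once if a bystander is moved more than 30 mm, or tipped ((distance of loupe from where it was at the start of the episode above 0.03 m or angle between loupe's own z axis and vertical above 0.3 rad) or (distance of dosing_bottle from where it was at the start of the episode above 0.03 m or angle between dosing_bottle's own z axis and vertical above 0.3 rad) or (distance of ink_knife from where it was at the start of the episode above 0.03 m or angle between ink_knife's own z axis and vertical above 0.3 rad) or (distance of tape_roll from where it was at the start of the episode above 0.03 m or angle between tape_roll's own z axis and vertical above 0.3 rad) or (distance of amber_bottle from where it was at the start of the episode above 0.03 m or angle between amber_bottle's own z axis and vertical above 0.3 rad) or (distance of spray_bottle from where it was at the start of the episode above 0.03 m or angle between spray_bottle's own z axis and vertical above 0.3 rad)).
It also fails if it takes over 48 s, if anything falls off the work surface, if the arm or the gripper's body presses on something with over 40 N, if the wrist force passes 120 N, or if a joint passes its speed limit or range.

## Working session

There is one attempt and no reset: what is moved stays moved. The work goes in short steps, Python scripts to look and compute and a tool call to move; the robot and the scene stay as the last step left them, time stands still between calls to the robot, and variables do not carry over. Pictures are saved under pics/ and viewed, at most 10 in all, crops included, and the job is handed in when it is done.

Besides the shell and the picture viewer there is one more tool, called after "Call:" as a command line: name --argument value ..., lists and objects as JSON in quotes. arm_command: Moves the arm, as the interface text tells. Its arguments: {"type":"object","properties":{"steps":{"type":"array","items":{"type":"number"}},"grip":{"type":"number"}},"required":["steps"]}

```bash
mkdir -p pics
python3 - <<'E'
from bench import *
import cv2
for n in("scene","top"):
    cv2.imwrite(f"pics/{n}1.png",get_image(n)[:,:,::-1])
    c=get_calibration(n);print(n,c)
s=read_state();print(s["clock"],s["position"],s["ee_rot"],s["contact_force"],s["gripper_width"])
E
```

```text
scene {'camera_matrix': array([[363.40400964,   0.        , 256.32071184],
       [  0.        , 363.40400964, 190.28906922],
       [  0.        ,   0.        ,   1.        ]]), 'cam_to_world': array([[ 2.78500614e-01,  5.67929937e-01, -7.74527594e-01,
         1.23026721e+03],
       [ 9.60412462e-01, -1.70332348e-01,  2.20442270e-01,
        -1.93012798e+02],
       [-6.73133963e-03, -8.05259261e-01, -5.92884653e-01,
         6.30603641e+02],
       [ 0.00000000e+00,  0.00000000e+00,  0.00000000e+00,
         1.00000000e+00]])}
top {'camera_matrix': array([[477.47697108,   0.        , 249.7252527 ],
       [  0.        , 477.47697108, 194.13984259],
       [  0.        ,   0.        ,   1.        ]]), 'cam_to_world': array([[ 2.28937973e-02, -9.95638354e-01,  9.04441429e-02,
         4.20812281e+02],
       [-9.99730920e-01, -2.31378953e-02, -1.65117323e-03,
         1.06434824e+01],
       [ 3.73665851e-03, -9.03820045e-02, -9.95900161e-01,
         1.23077785e+03],
       [ 0.00000000e+00,  0.00000000e+00,  0.00000000e+00,
         1.00000000e+00]])}
0.1 [ 164.67635251 -602.384391    230.36721565] [-1.32941217e-01  9.91123468e-01  9.34766210e-04 -1.73203940e-04] [ 0.21703306  0.02314855 -0.69810683] 85.70362768066647
```

View pics/top1.png

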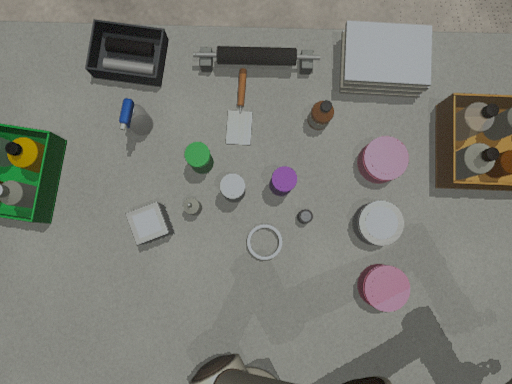

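View pics/scene1.png

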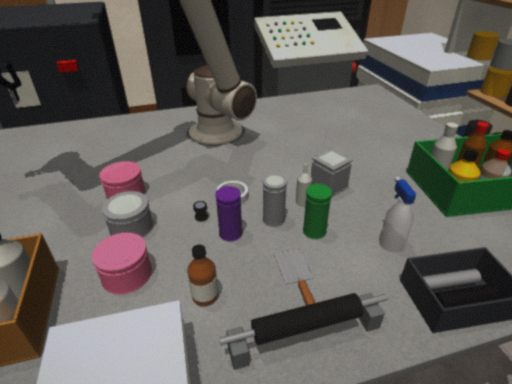

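Top view: the steel slim tin is at (232,186), with its look-alikes green at (198,156) and purple at (284,180). The square tin is at (148,223). The steel wide tin is at (380,223), with pink look-alikes at (385,159) and (385,288). I choose the three steel ones and check them in one close crop.

```bash
cat > h.py <<'E'
from bench import *
import cv2, numpy as np
def pix2w(n,uv,z,c=None):
    c=c or get_calibration(n); M=c["cam_to_world"]
    d=M[:3,:3]@np.linalg.solve(c["camera_matrix"],[uv[0],uv[1],1.]); o=M[:3,3]
    return o+d*(z-o[2])/d[2]
E
python3 - <<'E'
from h import *
im=cv2.imread("pics/top1.png")
t=[cv2.resize(im[y-32:y+33,x-32:x+33],(260,260),interpolation=cv2.INTER_CUBIC) for x,y in((232,186),(148,223),(380,223))]
cv2.imwrite("pics/crop1.png",np.hstack(t))
for n,uv,z in(("slim",(232.5,185),126),("sq",(148,222),101),("wide",(381,222),76)): print(n,pix2w("top",uv,z))
E
```

```text
slim [541.56358689  49.37395247 126.        ]
sq [451.78905973 247.4178502  101.        ]
wide [ 465.43124982 -310.17777346   76.        ]
```

View pics/crop1.png

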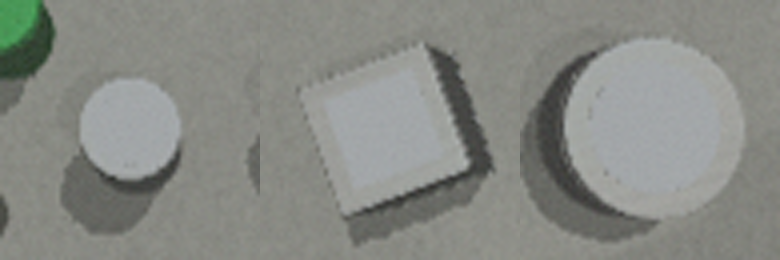

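The crop shows plain steel tins with raised lids: slim centre about (232.3,185.8), square (147.4,223.3), wide (381.4,222.6). I'll move above the slim tin with the fingers shut.

Call:
arm_command --steps '[-0.0334,0.0332,0,0,-0.0334,0.0332,0,0,-0.0334,0.0332,0,0,-0.0334,0.0332,0,0,-0.0334,0.0332,0,0,-0.0334,0.0332,0,0,-0.0334,0.0332,0,0,-0.0334,0.0332,0,0,-0.0334,0.0332,0,0,-0.0334,0.0332,0,0,-0.0334,0.0332,0,0,-0.0334,0.0332,0,0,-0.0334,0.0332,0,0,-0.0334,0.0332,0,0,-0.0334,0.0332,0,0,-0.0334,0.0332,0,0,0,0,0,0,0,0,0,0]' --grip 0

```text
clock: 2.35
position: [539.6, 50.3, 230.7]
ee_rot: [-0.133, 0.991, -0.0, -0.001]
contact_force: [-0.5, -0.2, 0.5]
gripper_width: 0.0
grasp_force: 0.0
```

```bash
cat > look.py <<'E'
from h import *
import sys
n,x,y,z,tag=sys.argv[1],*map(float,sys.argv[2:5]),sys.argv[5]
c=get_calibration("wrist"); im=get_image("wrist")[:,:,::-1]
cv2.imwrite(f"pics/{tag}.png",im); np.savez(f"{tag}.npz",K=c["camera_matrix"],M=c["cam_to_world"])
s=read_state(); print(s["clock"],s["position"],s["ee_rot"],s["contact_force"],s["gripper_width"])
p=np.linalg.inv(c["cam_to_world"])@[x,y,z,1]; q=c["camera_matrix"]@p[:3]; print("expected px",q[:2]/q[2])
E
python3 look.py slim 539.5 49.8 126 w1
```

```text
2.4 [539.57215007  49.82186413 230.96180435] [-1.32749499e-01  9.91149450e-01 -7.66337131e-05 -5.75927750e-04] [ 0.09541832 -0.3411497  -0.11127806] 0.09234262400364915
expected px [255.86027044 192.45185746]
```

View pics/w1.png

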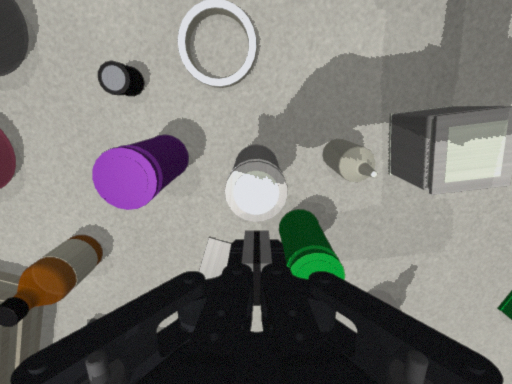

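The wrist view shows the steel slim lid at (256,191), as predicted (255.9,192.5), so the position is confirmed. Descending.

Call:
arm_command --steps '[0,0,0.03,0,0,0,0.03,0,0,0,0.025,0,0,0,0.01,0,0,0,0.005,0,0,0,0.002,0,0,0,0.002,0,0,0,0.002,0,0,0,0.002,0,0,0,0.001,0,0,0,0,0]'

```text
clock: 3.78
position: [540.5, 50.6, 122.7]
ee_rot: [-0.133, 0.991, 0.0, 0.0]
contact_force: [-1.3, 0.1, 3.3]
gripper_width: -0.1
grasp_force: 1.9
```

Call:
arm_command --steps '[0,0,0.001,0,0,0,0.001,0,0,0,0.001,0,0,0,0.001,0,0,0,0.001,0,0,0,0,0]'

```text
clock: 4.53
position: [540.4, 50.5, 117.2]
ee_rot: [-0.133, 0.991, 0.0, 0.0]
contact_force: [0.7, 0.2, 2.6]
gripper_width: -0.3
grasp_force: 1.3
```

Call:
arm_command --steps '[0,0,0.001,0,0,0,0,0]'

```text
clock: 4.78
position: [540.4, 50.5, 116.3]
ee_rot: [-0.133, 0.991, 0.0, 0.0]
contact_force: [0.3, 0.3, 2.7]
gripper_width: 0.1
grasp_force: 1.4
```

Call:
arm_command --steps '[0,0,0.0005,0,0,0,0,0]'

```text
clock: 5.03
position: [540.4, 50.5, 116.1]
ee_rot: [-0.133, 0.991, 0.0, 0.0]
contact_force: [-1.0, 1.1, 4.6]
gripper_width: -0.6
grasp_force: 2.4
```

Call:
arm_command --steps '[0,0,0.0005,0,0,0,0,0]'

```text
clock: 5.28
position: [540.5, 50.5, 116.1]
ee_rot: [-0.133, 0.991, -0.0, 0.0]
contact_force: [-0.2, 0.4, 7.7]
gripper_width: -0.0
grasp_force: 3.7
```

Call:
arm_command --steps '[0,0,0.0005,0,0,0,0,0]'

```text
clock: 5.52
position: [540.5, 50.5, 116.0]
ee_rot: [-0.133, 0.991, -0.0, 0.001]
contact_force: [-1.3, 1.6, 9.6]
gripper_width: -0.1
grasp_force: 4.8
```

Call:
arm_command --steps '[0,0,-0.005,0,0,0,-0.025,0,0,0,-0.035,0,0,0,-0.035,0,0.006,0.0359,0,0,0.006,0.0359,0,0,0.006,0.0359,0,0,0.006,0.0359,0,0,0.006,0.0359,0,0,0.006,0.0359,0,0,0,0,0,0,0,0,0,0]'

```text
clock: 7.02
position: [448.3, 248.1, 214.1]
ee_rot: [-0.133, 0.991, -0.001, -0.001]
contact_force: [-0.1, 0.3, 0.0]
gripper_width: 0.0
grasp_force: 0.0
```

```bash
python3 look.py sq 449 248.6 101 w2
```

```text
7.075 [448.58512594 247.8590347  214.26682065] [-1.32632585e-01  9.91164952e-01 -4.55225387e-04 -6.53669993e-04] [-0.28808521 -0.26879695 -0.6520463 ] -0.15834904819957113
expected px [256.72558673 190.976952  ]
```

View pics/w2.png

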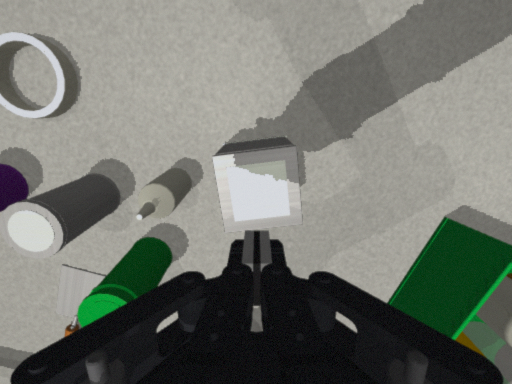

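The square lid is centred at about (259,190), expected (257,191), so the position is good. The slim tin at the left (34,230) still stands. Pressing down.

Call:
arm_command --steps '[0,0,0.035,0,0,0,0.035,0,0,0,0.025,0,0,0,0.01,0,0,0,0.004,0,0,0,0.002,0,0,0,0.002,0,0,0,0.002,0,0,0,0.001,0,0,0,0.001,0,0,0,0.001,0,0,0,0.001,0,0,0,0,0]'

```text
clock: 8.7
position: [448.8, 248.9, 95.8]
ee_rot: [-0.133, 0.991, 0.0, 0.0]
contact_force: [-0.6, -0.4, 3.3]
gripper_width: -0.2
grasp_force: 1.7
```

Call:
arm_command --steps '[0,0,0.001,0,0,0,0.001,0,0,0,0,0]'

```text
clock: 9.07
position: [448.8, 248.9, 93.7]
ee_rot: [-0.133, 0.991, 0.0, 0.0]
contact_force: [0.2, -0.1, 3.5]
gripper_width: -0.1
grasp_force: 1.3
```

Call:
arm_command --steps '[0,0,0.001,0,0,0,0.001,0,0,0,0.001,0,0,0,0,0]'

```text
clock: 9.57
position: [448.8, 248.9, 91.1]
ee_rot: [-0.133, 0.991, 0.0, 0.0]
contact_force: [-1.8, -0.2, 4.8]
gripper_width: 0.1
grasp_force: 2.7
```

Call:
arm_command --steps '[0,0,0.001,0,0,0,0,0]'

```text
clock: 9.82
position: [448.8, 248.9, 91.0]
ee_rot: [-0.133, 0.991, 0.0, 0.0]
contact_force: [-3.5, 1.3, 11.5]
gripper_width: 0.2
grasp_force: 5.6
```

Call:
arm_command --steps '[0,0,-0.005,0,0,0,-0.03,0,0,0,-0.045,0,0,0,-0.045,0,0.0095,-0.0389,0,0,0.0095,-0.0389,0,0,0.0095,-0.0389,0,0,0.0095,-0.0389,0,0,0.0095,-0.0389,0,0,0.0095,-0.0389,0,0,0.0095,-0.0389,0,0,0.0095,-0.0389,0,0,0.0095,-0.0389,0,0,0.0095,-0.0389,0,0,0.0095,-0.0389,0,0,0.0095,-0.0389,0,0,0.0095,-0.0389,0,0,0.0095,-0.0389,0,0,0,0,0,0,0,0,0,0]'

```text
clock: 12.32
position: [463.4, -311.4, 213.9]
ee_rot: [-0.133, 0.991, 0.001, -0.001]
contact_force: [0.5, 0.5, -0.5]
gripper_width: 0.2
grasp_force: 0.0
```

```bash
python3 look.py wide 464 -311 76 w3
```

```text
12.375 [ 463.60020388 -311.02998624  214.27592543] [-1.33120354e-01  9.91099657e-01  4.13590693e-04 -5.19855540e-04] [-1.13021584  0.49140205 -0.03640392] 0.22891745346959452
expected px [256.3253374 184.070491 ]
```

View pics/w3.png

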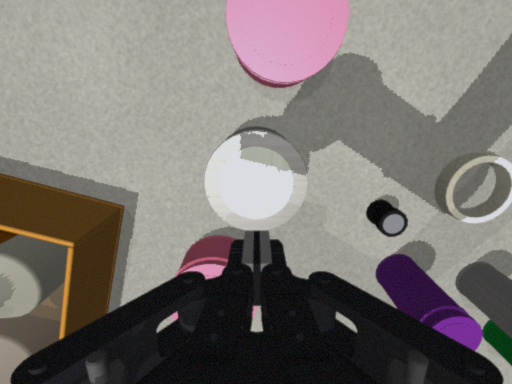

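The steel wide lid is centred at (256,181), expected (256,184), with pink look-alikes above and below it. The position is good, so I press it home.

Call:
arm_command --steps '[0,0,0.04,0,0,0,0.045,0,0,0,0.035,0,0,0,0.01,0,0,0,0.005,0,0,0,0.002,0,0,0,0.002,0,0,0,0.002,0,0,0,0.002,0,0,0,0.001,0,0,0,0.001,0,0,0,0,0]'

```text
clock: 13.88
position: [464.6, -311.9, 70.0]
ee_rot: [-0.133, 0.991, -0.0, 0.001]
contact_force: [1.7, -0.0, 2.7]
gripper_width: -0.1
grasp_force: 1.7
```

Call:
arm_command --steps '[0,0,0.001,0,0,0,0.001,0,0,0,0,0]'

```text
clock: 14.25
position: [464.6, -311.9, 67.9]
ee_rot: [-0.133, 0.991, -0.0, 0.001]
contact_force: [2.6, 0.7, 3.8]
gripper_width: -0.4
grasp_force: 1.5
```

Call:
arm_command --steps '[0,0,0.001,0,0,0,0.001,0,0,0,0,0]'

```text
clock: 14.62
position: [464.5, -311.9, 66.1]
ee_rot: [-0.133, 0.991, -0.0, 0.0]
contact_force: [2.7, 0.3, 4.6]
gripper_width: 0.2
grasp_force: 2.3
```

Call:
arm_command --steps '[0,0,0.001,0,0,0,0,0]'

```text
clock: 14.88
position: [464.5, -311.9, 66.0]
ee_rot: [-0.133, 0.991, -0.0, 0.001]
contact_force: [1.4, 1.1, 10.3]
gripper_width: -0.1
grasp_force: 5.0
```

Home: the tip stopped at z = 66 mm and the force rose. Retreating, then one last look.

Call:
arm_command --steps '[0,0,-0.005,0,0,0,-0.03,0,0,0,-0.045,0,0,0,-0.045,0,0,0,-0.03,0,0,0,0,0,0,0,0,0]'

```text
clock: 15.75
position: [462.5, -311.0, 218.0]
ee_rot: [-0.133, 0.991, 0.001, -0.002]
contact_force: [-0.3, 0.5, 0.1]
gripper_width: 0.0
grasp_force: 0.0
```

Run:
```python
from h import *
cv2.imwrite("pics/scene2.png",get_image("scene")[:,:,::-1])
```

```text
(no output)
```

View pics/scene2.png

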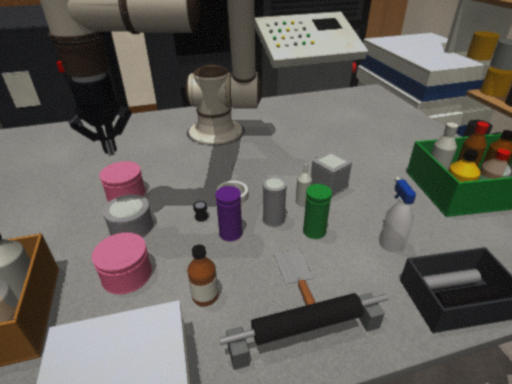

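The slim (274,200), square (331,173) and wide (128,217) tins all have their lids down and stand where they were. The bystanders haven't moved, and the arm is clear.

```bash
python3 -c "
from bench import *
print(job_done())"
```

```text
the job is handed in; nothing more can be done
None
```

I pressed the slim, square and wide lids home in that order and handed the job in at about 16 s; peak force read was about 12 N, and the last picture shows all tins and bystanders in place (no verdict was returned).

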